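# Lean a plate on the brazing rack and chock its foot

### The job

Get the tall metal plate ready for brazing: lift it out of the slotted wooden stand and lean it back against the rack's rail, between the two posts, with its lower edge along the middle of the three scribed lines (that makes it lean about 25 degrees from upright); do not drop it or let it fall over. Once it stands there by itself, move the loose wooden block, upright as it stands, onto the rack's base, with one short end up against the middle of the plate's foot so that it cannot slide out. Leave the short plate in the stand and do not disturb the flux tin, the solder spool or the tape measure.

Things in the scene. Friction and masses are not known exactly. Their poses are not given: they have to be found in the camera images.
- rack: Fixed steel rack: dark base 180 (x) x 170 (y) x 6 mm, origin at the centre of its underside, z up, +x towards the rail. Rail: 12 mm round, along y at x = +49.1 mm, axis 71.4 mm above the underside, between two 14 mm posts (82 mm high) at y = +-75 mm, each with a flange 34 x 22 mm, 4 mm high. Bright scribed lines along y at x = +25.4, +12 and -4 mm. The plate goes on the rail's -x side.
- rack_line (a point): Middle of the middle scribed line, on the top face of the rack's base (x = +12 mm, 6 mm above the underside); axes as the rack's. With the plate's rear lower edge on this line and its rear face on the rail it leans 25 degrees from upright, top towards +x, touching the rail 75 mm up the plate.
- stand: Fixed wooden stand, 100 (x) x 110 (y) x 37 mm; origin at the centre of its underside, z up. Two slots run along y at x = -27.5 and +27.5 mm, each 11 mm wide, 25 mm deep (floor 12 mm above the underside). One holds the tall plate, the other the short plate; which is where varies.
- tall_plate: Loose aluminium plate 8 (x, thickness) x 100 (y, width) x 130 mm (z, height), 0.2 to 0.4 kg, a small dark hole in each corner. Origin at the centre of its underside (lower edge, mid-thickness), z up along its height. Starts upright in a slot of the stand, 25 mm deep; can be gripped across its 8 mm at the top edge.
- tall_plate_top (a point): Centre of the tall plate's top edge, 130 mm from its origin along its z.
- short_plate: Loose aluminium plate like the tall one but only 70 mm high: 8 x 100 x 70 mm; origin at the centre of its underside. Stays in its slot of the stand.
- chock: Loose pine block, 34 (x) x 75 (y) x 64 mm (z), about 0.1 kg, standing on the bench near the rack; origin at the centre of its underside, z up. Its short ends (34 x 64 mm) are at y = +-37.5 mm; grip it across its 34 mm. (A similar block under the pipe at the back right is furniture.)
- flux_tin: Open tin, 69 mm diameter, 62 mm high; bystander; origin at the centre of its underside.
- solder_spool: Reel of solder standing on its flange, 62 mm diameter, 40 mm high; bystander; origin at the centre of its underside.
- tape_measure: Yellow tape measure, 36 x 82 x 64 mm; bystander; origin at the centre of its underside.

How it is judged:
On the way, in this order (a step that is already met when the one before it is completed fails the run):
1. the tall plate leans by itself on the rack's rail, its lower edge on the middle line, let go of (angle between tall_plate's own z axis and vertical between 0.349 and 0.524 rad and x of tall_plate in the frame of rack_line between -0.014 and 0.008 m and y of tall_plate in the frame of rack_line between -0.02 and 0.02 m and z of tall_plate in the frame of rack_line between -0.003 and 0.006 m and x of tall_plate_top in the frame of rack_line above 0.025 m and angle between the y axis of tall_plate and the y axis of rack, either way round below 0.12 rad and contact force between the fingers and tall_plate below 0.05 N and linear speed of tall_plate below 0.02 m/s), for 0.3 s.
2. the wooden block stands end-on against the foot of the plate (angle between chock's own z axis and vertical below 0.1 rad and angle between the y axis of chock and the x axis of rack, either way round below 0.2 rad and horizontal distance between chock and tall_plate below 0.049 m and x of chock in the frame of rack_line below -0.03 m and z of chock in the frame of rack_line between -0.004 and 0.004 m and contact force between the fingers and chock below 0.05 N and linear speed of chock below 0.02 m/s), for 0.3 s.
At the end, for the whole second after the job is handed in: Let go, at rest: tall plate leans 20-30 deg to the rail, parallel within 7 deg, lower edge on the base, -14 to +8 mm (x) and 20 mm (y) from the middle line's middle; block flat on the base, square within 11 deg, centre within 49 mm of the lower edge's; short plate within 20 mm of its start (all of step 1 and all of step 2 and not (distance of short_plate from where it was at the start of the episode above 0.02 m)); the robot touches nothing.
It fails at once if the tall plate drops or falls: it moves faster than 0.4 m/s with no finger on it (linear speed of tall_plate above 0.4 m/s and contact force between the fingers and tall_plate below 0.01 N).
It fails at once if the short plate is moved more than 40 mm (distance of short_plate from where it was at the start of the episode above 0.04 m).
It fails at once if a bystander (flux tin, solder spool, tape measure) is moved more than 25 mm (distance of any of flux_tin, solder_spool, tape_measure from where it was at the start of the episode above 0.025 m).
It also fails if it takes over 54 s, if anything falls off the work surface, if the arm or the gripper's body presses on something with over 40 N, if the wrist force passes 120 N, or if a joint passes its speed limit or range.

### The arm

A 6-joint arm with a two-finger parallel gripper is mounted at the origin on a cart in front of the work surface, level with it; the furniture and walls round the work are solid. World frame = base frame: x ahead of the robot, y to its left, z up, the work surface at z = 0. Lengths are in m, angles in rad, forces in N, time in s.
With the tool pointing down it reaches from about 0.4 to 0.825 m from the base axis. Payload 7 kg.
Tool frame: the origin (TCP) lies at the very end of the fingers, on their centre line; the grasp point (between the pads) lies 19 mm behind it; z points along the fingers, y is the line along which they close (so a half turn about z gives the same grasp; the last joint's range is limited). The gripper opens to 88 mm and grips with 3 to 60 N. Pads are 19 mm wide; open, the fingers measure 130 mm over their backs; the gripper's body (78 mm by 193 mm) begins 47 mm behind the grasp point.
Start: joints at [-0.977, 0.359, 0.012, 0, -1.224, -0.288], TCP at [0.203, -0.644, 0.227] pointing down, gripper open.
Joint ranges: [-3.07, 3.07], [-1.43, 2.12], [-1.02, 1.25], [-3.03, 1.67], [-3.05, -0], [-3.03, 3.03]. Speed limits (rad/s): [2.39, 2.39, 3.01, 3.14, 3.14, 3.14].

### API

Orientations are given as [roll, pitch, yaw] about the fixed x, y, z axes, in that order (R = Rz(yaw) Ry(pitch) Rx(roll)).
In Python, from station import arm gives the robot as it stands. The module is installed in compiled form; this text tells all that it offers.
- The arm moves only by the shell command python3 -m crank 'ROWS' [FORCE]. ROWS is JSON, a list of rows, each an object of numbers: "dx", "dy", "dz": the shift along the world's x, y, z in m; "twist": the turn about the world's z in degrees; "grip": the opening, from -1 (shut) to 1 (fully open). A call has exactly 5 rows; each row is the pose to reach, as a shift and turn from the pose commanded when the call began; what a row does not reach only later rows make up. A row lasts 1/12 s, in which the tool goes at most 41.7 mm and 7.16 degrees, less where a joint would pass 70% of its speed; a pose out of reach is approached as far as the arm can. A call with a gripper value outside its range is refused whole. The fingers move at their own pace and stop on an object; FORCE is the grip in N (left out, the last holds). Time passes only in rows, so rows that repeat a pose let the fingers close, or fill a call up. It gives the time, the measured TCP pose, the force, the opening and the grip force at its end, in the units of the state.
- arm.get_state(): the state, without advancing time (a new reading comes with each control period).
- arm.grab_frame(name): name is "side" or "top"; returns the picture (420x560x3 uint8, red, green, blue); there is no depth.
- arm.get_calibration(name): a dict with "fx", "fy", "cx", "cy" (pixels), "cam_to_world" (4x4, takes a point from camera to world coordinates). Camera axes: x right, y down, z forward; pixel columns grow to the right and rows downward; lengths in m; the calibration is good to about 2 mm. A picture is of the moment at which its call begins. get_calibration takes no time and is no camera call.
- arm.job_done(): hands the job in; it is judged then, once.
The state is a dict: "t": time; "q": joint angles; "qd": joint speeds; "joint_efforts": joint torques, N m; "eef_pos": TCP position; "ee_rot": TCP orientation; "force": force on the tool from outside, world axes, zero at the start; "moment": the same for the moment, N m; "width": finger opening in m; "gripper_force": force on a finger pad.
Only numpy, scipy, OpenCV 4.12 (cv2) and the standard library are available. Lean on these libraries where they do the work, as an engineer would, in place of code of your own. Each camera call takes 0.05 s, during which the arm holds its last target. There are 200 camera calls.

## Working session

There is one attempt and no reset: what is moved stays moved. The work goes in short steps, Python scripts to look and compute and a shell command to move; the robot and the scene stay as the last step left them, time stands still between calls to the robot, and variables do not carry over. Pictures are saved under pics/ and viewed, at most 12 in all, crops included, and the job is handed in when it is done.

```bash
mkdir -p pics
python3 - <<'E'
from station import arm
import cv2
for n in("side","top"):
    cv2.imwrite(f"pics/{n}0.png",arm.grab_frame(n)[:,:,::-1]); c=arm.get_calibration(n); print(n,c)
s=arm.get_state();print(s)
E
```

```text
side {'fx': 421.1361372030961, 'fy': 421.1361372030961, 'cx': 282.42117531718947, 'cy': 207.2286374209916, 'cam_to_world': array([[ 0.99410687, -0.05522238,  0.09328466,  0.47876376],
       [-0.10725969, -0.62579148,  0.77258034, -0.47511799],
       [ 0.01571302, -0.77803311, -0.62802674,  0.76941307],
       [ 0.        ,  0.        ,  0.        ,  1.        ]])}
top {'fx': 535.7571495485804, 'fy': 535.7571495485804, 'cx': 287.7941672019111, 'cy': 202.54787743961833, 'cam_to_world': array([[ 0.02500105, -0.99577261,  0.08838475,  0.4767458 ],
       [-0.99966692, -0.02546892, -0.00416961,  0.29023463],
       [ 0.00640305, -0.08825107, -0.99607768,  1.33744045],
       [ 0.        ,  0.        ,  0.        ,  1.        ]])}
{'t': 0.1, 'q': array([-9.76914100e-01,  3.59294324e-01,  1.11383788e-02, -3.13736704e-04,
       -1.22408051e+00, -2.88095808e-01]), 'qd': array([-0.00010851, -0.00079336,  0.00105324, -0.00033687,  0.00018994,
        0.00041777]), 'joint_efforts': array([-9.58398268e-04, -5.84160340e+01,  2.93752205e+01,  7.01545671e+00,
        1.02947128e-02, -5.56942882e-05]), 'eef_pos': array([ 0.20304444, -0.64327665,  0.2257237 ]), 'ee_rot': array([ 3.14012807e+00, -1.26425506e-04, -2.83591297e+00]), 'force': array([-0.19348576,  0.74426666,  0.62424918]), 'moment': array([0.00552831, 0.03668309, 0.02933758]), 'gripper_force': 0.0, 'width': 0.08740207983305524}
```

View pics/side0.png

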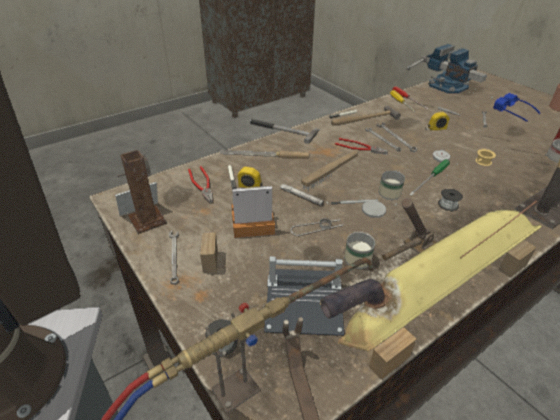

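View pics/top0.png

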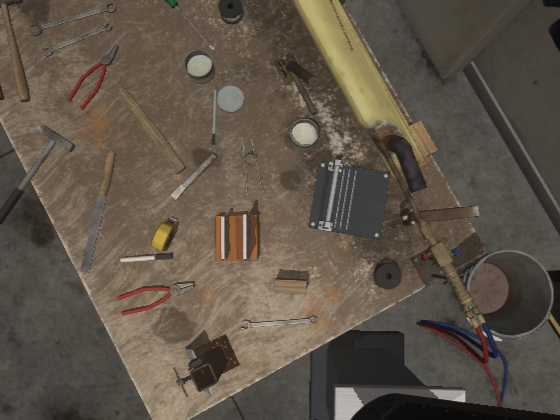

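The side view shows the stand at about (254,215) with the tall plate in front, the chock at (209,252) and the rack at (305,295). In the top view they are at (237,237), (291,286) and (350,200), with the torch to the right of the rack. I'll zoom in to measure.

Run:
```python
import cv2
t=cv2.imread("pics/top0.png");s=cv2.imread("pics/side0.png")
cv2.imwrite("pics/tc.png",cv2.resize(t[150:300,205:405],None,fx=4,fy=4,interpolation=cv2.INTER_CUBIC))
cv2.imwrite("pics/sc.png",cv2.resize(s[185:335,190:390],None,fx=4,fy=4,interpolation=cv2.INTER_CUBIC))
```

```text
(no output)
```

View pics/tc.png

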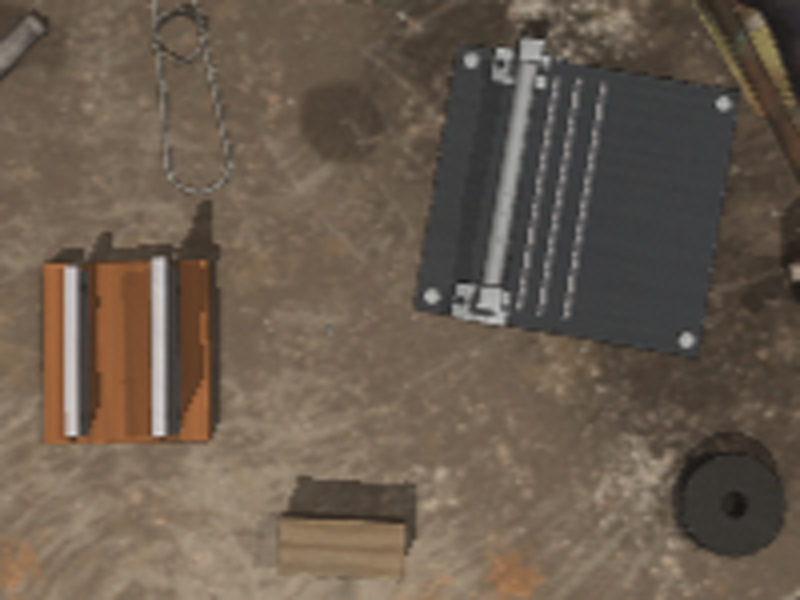

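View pics/sc.png

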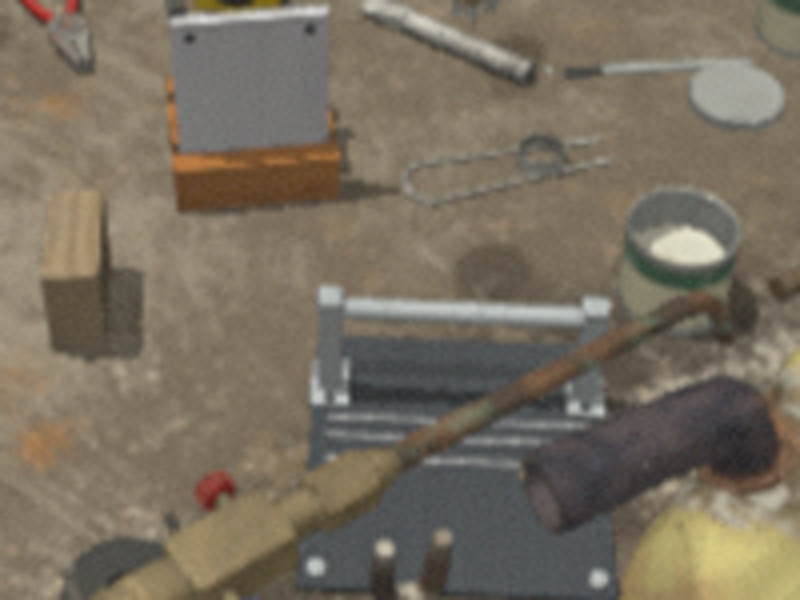

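The tall plate is the one nearer the rack: its top edge is centred at top-crop (159,347) and side-crop (249,15). The chock top is centred at top-crop (342,546) and side-crop (76,235). The post tops are at top-crop (533,48) and (489,303). I'll triangulate these now.

```bash
cat > h.py <<'E'
import numpy as np
from station import arm
C={n:arm.get_calibration(n) for n in("side","top")}
def ray(n,p):
    c=C[n];M=c["cam_to_world"];d=M[:3,:3]@[(p[0]-c["cx"])/c["fx"],(p[1]-c["cy"])/c["fy"],1]
    return M[:3,3],d/np.linalg.norm(d)
def tri(pt,ps):
    A=np.zeros((3,3));b=np.zeros(3);L=[ray("top",pt),ray("side",ps)]
    for o,d in L:
        P=np.eye(3)-np.outer(d,d);A+=P;b+=P@o
    x=np.linalg.solve(A,b);return x,max(np.linalg.norm((np.eye(3)-np.outer(d,d))@(x-o)) for o,d in L)
def atz(n,p,z):
    o,d=ray(n,p);return o+d*(z-o[2])/d[2]
def proj(n,X):
    c=C[n];M=c["cam_to_world"];q=M[:3,:3].T@(np.asarray(X)-M[:3,3]);return c["fx"]*q[0]/q[2]+c["cx"],c["fy"]*q[1]/q[2]+c["cy"]
ct=lambda p:((p[0]+.5)/4-.5+205,(p[1]+.5)/4-.5+150)
cs=lambda p:((p[0]+.5)/4-.5+190,(p[1]+.5)/4-.5+185)
E
python3 - <<'E'
from h import *
np.set_printoptions(precision=4,suppress=True)
P=dict(plate_top=((159,347),(249,15)),chock=((342,546),(76,235)),postF=((533,48),(597,303)),postN=((489,303),(331,293)),bolt_n=((686,340),(316,566)),bolt_f=((724,103),(598,578)))
for k,(a,b) in P.items(): print(k,*tri(ct(a),cs(b)))
print("elbow",*tri((418,186),cs((555,500)))); print("nozzle",*tri((383,137),cs((715,305))))
print("junction",*tri((428,236),cs((395,455))))
for n,z,L in(("plate",.142,[(160,258),(159,436)]),("short",.082,[(72,266),(72,436)]),("chock",.064,[(277,515),(408,520),(405,578),(278,575)]),("mid",.006,[(578,80),(541,315)]),("base",.006,[(460,45),(416,310),(697,356),(738,90)]),("posts",.082,[(533,48),(489,303)])):
    print(n); print(np.array([atz("top",ct(p),z) for p in L]))
for n,z,L in(("plate side",.142,[(171,20),(328,10)]),("chock",.064,[(55,192),(105,192),(103,278),(43,278)]),("postside",.082,[(597,303),(331,293)])):
    print(n); print(np.array([atz("side",cs(p),z) for p in L]))
E
```

```text
plate_top [0.5043 0.3801 0.1407] 0.0005039055386702837
chock [0.392  0.2744 0.0606] 0.0002472391134222398
postF [0.6877 0.1689 0.0828] 0.0006944569415925095
postN [0.5378 0.1919 0.0813] 0.0009678012822662228
bolt_n [0.5199 0.0635 0.0072] 0.0005818906396818202
bolt_f [0.6686 0.0414 0.0075] 0.0007869098585180707
elbow [ 0.6257 -0.0065  0.1416] 0.001966517444409408
nozzle [0.7246 0.0798 0.1712] 0.006501220698815171
junction [ 0.5308 -0.0166  0.1959] 0.016679817616299115
plate
[[0.5544 0.381  0.142 ]
 [0.4555 0.3784 0.142 ]]
short
[[0.5523 0.437  0.082 ]
 [0.4532 0.4334 0.082 ]]
chock
[[0.4096 0.3132 0.064 ]
 [0.4086 0.236  0.064 ]
 [0.3747 0.237  0.064 ]
 [0.3747 0.3117 0.064 ]]
mid
[[0.6818 0.1328 0.006 ]
 [0.5338 0.1536 0.006 ]]
base
[[0.702  0.2073 0.006 ]
 [0.5349 0.2314 0.006 ]
 [0.5108 0.0563 0.006 ]
 [0.678  0.0323 0.006 ]]
posts
[[0.6885 0.1688 0.082 ]
 [0.5368 0.192  0.082 ]]
plate side
[[0.4551 0.3772 0.142 ]
 [0.5535 0.3793 0.142 ]]
chock
[[0.3782 0.3105 0.064 ]
 [0.4089 0.3077 0.064 ]
 [0.4088 0.2331 0.064 ]
 [0.3741 0.2363 0.064 ]]
postside
[[0.6872 0.1697 0.082 ]
 [0.5387 0.1913 0.082 ]]
```

Heights and sizes check out: plate top 0.141 (expected 0.142), chock top 0.061 (0.064), posts 0.082, mid-line centre (0.608,0.1435), rack turned -8.3° and plate +1.7°. The torch is at z≈0.2, so I'll travel high.

```bash
python3 -m crank '[{"dz":0.04},{"dz":0.08},{"dz":0.12,"dx":0.01},{"dz":0.15,"dx":0.03},{"dz":0.17,"dx":0.06}]' 30
python3 -m crank '[{"dx":0.03,"dy":0.025},{"dx":0.06,"dy":0.05},{"dx":0.09,"dy":0.075},{"dx":0.12,"dy":0.1},{"dx":0.15,"dy":0.125}]'
python3 -m crank '[{"dx":0.02,"dy":0.035,"twist":-5},{"dx":0.04,"dy":0.07,"twist":-10},{"dx":0.06,"dy":0.105,"twist":-15},{"dx":0.07,"dy":0.14,"twist":-15.8},{"dx":0.08,"dy":0.18,"twist":-15.8}]'
```

```text
invalid input at $[0]: expected keys dx, dy, dz, twist, grip
invalid input at $[0]: expected keys dx, dy, dz, twist, grip
invalid input at $[0]: expected keys dx, dy, dz, twist, grip
```

```bash
python3 -m crank '[{"dx":0,"dy":0,"dz":0.04,"twist":0,"grip":1},{"dx":0,"dy":0,"dz":0.08,"twist":0,"grip":1},{"dx":0.01,"dy":0,"dz":0.12,"twist":0,"grip":1},{"dx":0.03,"dy":0,"dz":0.15,"twist":0,"grip":1},{"dx":0.06,"dy":0,"dz":0.17,"twist":0,"grip":1}]' 30
python3 -m crank '[{"dx":0.03,"dy":0.025,"dz":0,"twist":0,"grip":1},{"dx":0.06,"dy":0.05,"dz":0,"twist":0,"grip":1},{"dx":0.09,"dy":0.075,"dz":0,"twist":0,"grip":1},{"dx":0.12,"dy":0.1,"dz":0,"twist":0,"grip":1},{"dx":0.15,"dy":0.125,"dz":0,"twist":0,"grip":1}]'
python3 -m crank '[{"dx":0.02,"dy":0.035,"dz":0,"twist":-5,"grip":1},{"dx":0.04,"dy":0.07,"dz":0,"twist":-10,"grip":1},{"dx":0.06,"dy":0.105,"dz":0,"twist":-15,"grip":1},{"dx":0.07,"dy":0.14,"dz":0,"twist":-15.8,"grip":1},{"dx":0.08,"dy":0.18,"dz":0,"twist":-15.8,"grip":1}]'
```

```text
t: 0.52
eef_pos: [0.2619, -0.6443, 0.4017]
ee_rot: [-3.136, 0.001, -2.838]
force: [0.3, -1.0, 0.0]
width: 0.0877
gripper_force: 0.0
t: 0.93
eef_pos: [0.4143, -0.5172, 0.3961]
ee_rot: [3.141, -0.0, -2.836]
force: [0.8, -0.2, -0.3]
width: 0.0875
gripper_force: 0.0
t: 1.35
eef_pos: [0.4938, -0.337, 0.3955]
ee_rot: [3.141, -0.002, -3.113]
force: [0.7, -0.2, -0.3]
width: 0.0874
gripper_force: 0.0
```

```bash
python3 -m crank '[{"dx":0.01,"dy":0.04,"dz":0,"twist":0,"grip":1},{"dx":0.01,"dy":0.08,"dz":0,"twist":0,"grip":1},{"dx":0.01,"dy":0.12,"dz":0,"twist":0,"grip":1},{"dx":0.01,"dy":0.16,"dz":0,"twist":0,"grip":1},{"dx":0.01,"dy":0.2,"dz":0,"twist":0,"grip":1}]'
python3 -m crank '[{"dx":0,"dy":0.04,"dz":0,"twist":0,"grip":1},{"dx":0,"dy":0.08,"dz":0,"twist":0,"grip":1},{"dx":0,"dy":0.12,"dz":0,"twist":0,"grip":1},{"dx":0,"dy":0.16,"dz":0,"twist":0,"grip":1},{"dx":0,"dy":0.2,"dz":0,"twist":0,"grip":1}]'
python3 -m crank '[{"dx":0,"dy":0.04,"dz":0,"twist":0,"grip":1},{"dx":0,"dy":0.08,"dz":0,"twist":0,"grip":1},{"dx":0,"dy":0.12,"dz":0,"twist":0,"grip":1},{"dx":0,"dy":0.16,"dz":0,"twist":0,"grip":1},{"dx":0,"dy":0.2,"dz":0,"twist":0,"grip":1}]'
python3 -m crank '[{"dx":0,"dy":0.04,"dz":0,"twist":0,"grip":0.5},{"dx":0,"dy":0.08,"dz":-0.01,"twist":0,"grip":0.2},{"dx":0,"dy":0.117,"dz":-0.03,"twist":0,"grip":0},{"dx":0,"dy":0.117,"dz":-0.07,"twist":0,"grip":0},{"dx":0,"dy":0.117,"dz":-0.11,"twist":0,"grip":0}]'
```

```text
t: 1.77
eef_pos: [0.5026, -0.1368, 0.3963]
ee_rot: [3.141, -0.0, -3.112]
force: [0.8, 0.4, 0.1]
width: 0.0874
gripper_force: 0.0
t: 2.18
eef_pos: [0.5025, 0.0632, 0.3966]
ee_rot: [3.141, 0.0, -3.111]
force: [2.0, -0.3, -0.6]
width: 0.0875
gripper_force: 0.0
t: 2.6
eef_pos: [0.5025, 0.2633, 0.3965]
ee_rot: [3.142, -0.0, -3.111]
force: [0.8, -1.1, -0.1]
width: 0.088
gripper_force: 0.0
t: 3.02
eef_pos: [0.5028, 0.3808, 0.2847]
ee_rot: [3.141, 0.0, -3.109]
force: [0.5, -0.8, -0.5]
width: 0.0596
gripper_force: 0.0
```

```bash
python3 -m crank '[{"dx":0.002,"dy":0,"dz":-0.04,"twist":0,"grip":-0.2},{"dx":0.002,"dy":-0.001,"dz":-0.08,"twist":0,"grip":-0.2},{"dx":0.002,"dy":-0.001,"dz":-0.12,"twist":0,"grip":-0.2},{"dx":0.002,"dy":-0.001,"dz":-0.155,"twist":0,"grip":-0.2},{"dx":0.002,"dy":-0.001,"dz":-0.172,"twist":0,"grip":-0.2}]'
python3 -m crank '[{"dx":0,"dy":0,"dz":0,"twist":0,"grip":-0.5},{"dx":0,"dy":0,"dz":0,"twist":0,"grip":-1},{"dx":0,"dy":0,"dz":0,"twist":0,"grip":-1},{"dx":0,"dy":0,"dz":0,"twist":0,"grip":-1},{"dx":0,"dy":0,"dz":0,"twist":0,"grip":-1}]' 35
python3 -m crank '[{"dx":0,"dy":0,"dz":0,"twist":0,"grip":-1},{"dx":0,"dy":0,"dz":0,"twist":0,"grip":-1},{"dx":0,"dy":0,"dz":0,"twist":0,"grip":-1},{"dx":0,"dy":0,"dz":0,"twist":0,"grip":-1},{"dx":0,"dy":0,"dz":0,"twist":0,"grip":-1}]' 35
```

```text
t: 3.43
eef_pos: [0.503, 0.3751, 0.1091]
ee_rot: [-3.137, -0.005, -3.112]
force: [-1.0, 0.1, 0.1]
width: 0.0356
gripper_force: 0.0
t: 3.85
eef_pos: [0.506, 0.3783, 0.1166]
ee_rot: [3.139, 0.002, -3.111]
force: [-1.0, 4.3, 1.7]
width: 0.0077
gripper_force: 35.0
t: 4.27
eef_pos: [0.506, 0.3784, 0.1166]
ee_rot: [3.139, 0.003, -3.111]
force: [-1.7, 0.3, 5.9]
width: 0.0076
gripper_force: 35.0
```

```bash
python3 -m crank '[{"dx":0,"dy":0,"dz":0.01,"twist":0,"grip":-1},{"dx":0,"dy":0,"dz":0.02,"twist":0,"grip":-1},{"dx":0,"dy":0,"dz":0.035,"twist":0,"grip":-1},{"dx":0,"dy":0,"dz":0.055,"twist":0,"grip":-1},{"dx":0,"dy":0,"dz":0.08,"twist":0,"grip":-1}]'
python3 -m crank '[{"dx":0,"dy":0,"dz":0.02,"twist":0,"grip":-1},{"dx":0.01,"dy":-0.02,"dz":0.03,"twist":-2,"grip":-1},{"dx":0.02,"dy":-0.05,"dz":0.03,"twist":-4,"grip":-1},{"dx":0.035,"dy":-0.08,"dz":0.03,"twist":-6,"grip":-1},{"dx":0.05,"dy":-0.11,"dz":0.03,"twist":-8,"grip":-1}]'
python3 -m crank '[{"dx":0.015,"dy":-0.03,"dz":0,"twist":-2,"grip":-1},{"dx":0.03,"dy":-0.06,"dz":0,"twist":-2,"grip":-1},{"dx":0.04,"dy":-0.09,"dz":0,"twist":-2,"grip":-1},{"dx":0.05,"dy":-0.11,"dz":0,"twist":-2,"grip":-1},{"dx":0.051,"dy":-0.125,"dz":0,"twist":-2,"grip":-1}]'
python3 -m crank '[{"dx":0,"dy":0,"dz":-0.02,"twist":0,"grip":-1},{"dx":0,"dy":0,"dz":-0.04,"twist":0,"grip":-1},{"dx":0,"dy":0,"dz":-0.06,"twist":0,"grip":-1},{"dx":0,"dy":0,"dz":-0.07,"twist":0,"grip":-1},{"dx":0,"dy":0,"dz":-0.075,"twist":0,"grip":-1}]'
python3 - <<'E'
from h import *
import cv2
a=arm.grab_frame("top")[:,:,::-1];b=arm.grab_frame("side")[:,:,::-1];print(arm.get_state()["eef_pos"])
f=lambda i:cv2.resize(i,(400,400),interpolation=cv2.INTER_CUBIC)
cv2.imwrite("pics/m1.png",np.hstack([f(a[130:260,290:420]),f(b[190:350,240:400])]))
E
```

```text
t: 4.68
eef_pos: [0.5041, 0.3759, 0.1944]
ee_rot: [-3.138, -0.003, -3.112]
force: [-0.5, 1.0, -4.1]
width: 0.0078
gripper_force: 35.0
t: 5.1
eef_pos: [0.5547, 0.2657, 0.2255]
ee_rot: [-3.141, -0.001, 3.031]
force: [-0.0, 0.3, -3.3]
width: 0.0076
gripper_force: 35.0
t: 5.52
eef_pos: [0.6067, 0.1395, 0.2248]
ee_rot: [-3.14, -0.001, 2.995]
force: [-0.9, 0.2, -4.2]
width: 0.008
gripper_force: 35.0
t: 5.93
eef_pos: [0.6048, 0.1417, 0.148]
ee_rot: [-3.14, -0.003, 2.997]
force: [0.6, -0.2, -2.7]
width: 0.008
gripper_force: 35.0
[0.60574853 0.14224081 0.14927505]
```

View pics/m1.png

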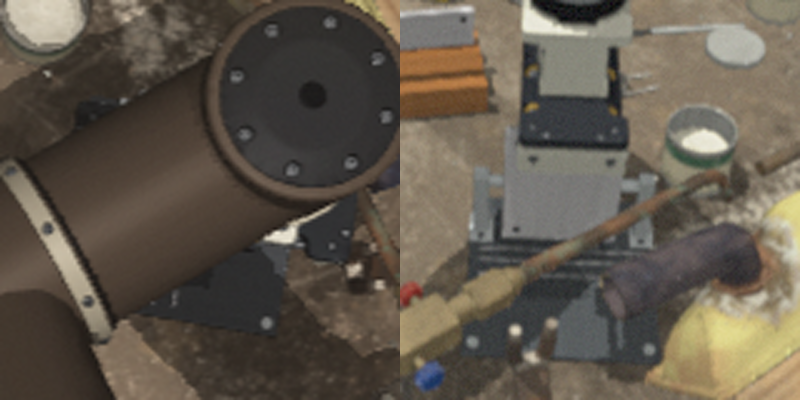

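The right panel shows the plate held upright between the posts and parallel to the rail, with its lower front corners at about (505,234) and (616,242). I'll check those against the expected position.

Run:
```python
from h import *
np.set_printoptions(precision=4,suppress=True)
s=arm.get_state();print(s["eef_pos"],s["t"])
z=s["eef_pos"][2]-.1046
for p in[(504,234),(615,242)]:print(atz("side",((p[0]-400)*.4+240,p[1]*.4+190),z))
import math
a=math.radians(-8.3);u=np.array([math.cos(a),math.sin(a)]);n=np.array([-u[1],u[0]])
c=s["eef_pos"][:2]-.0005*u
for k in(-.05,.05):
    q=c+u*k-n*.004;P=proj("side",[*q,z]);print(400+(P[0]-240)/.4,(P[1]-190)/.4)
```

```text
[0.6057 0.1422 0.1493] 6.0333
[0.5554 0.1461 0.0447]
[0.6528 0.1276 0.0447]
503.8428042311933 234.4820050673978
615.7628082091687 238.87160342879213
```

```bash
python3 -m crank '[{"dx":0.001,"dy":-0.001,"dz":-0.012,"twist":0,"grip":-1},{"dx":0.002,"dy":-0.001,"dz":-0.024,"twist":0,"grip":-1},{"dx":0.002,"dy":-0.001,"dz":-0.031,"twist":0,"grip":-1},{"dx":0.002,"dy":-0.001,"dz":-0.034,"twist":0,"grip":-1},{"dx":0.002,"dy":-0.001,"dz":-0.034,"twist":0,"grip":-1}]'
python3 -m crank '[{"dx":0,"dy":0,"dz":-0.001,"twist":0,"grip":-1},{"dx":0,"dy":0,"dz":-0.002,"twist":0,"grip":-1},{"dx":0,"dy":0,"dz":-0.003,"twist":0,"grip":-1},{"dx":0,"dy":0,"dz":-0.003,"twist":0,"grip":-1},{"dx":0,"dy":0,"dz":-0.003,"twist":0,"grip":-1}]'
```

```text
t: 6.45
eef_pos: [0.6076, 0.141, 0.1143]
ee_rot: [-3.14, -0.002, 2.997]
force: [0.2, 0.8, -4.6]
width: 0.0075
gripper_force: 35.0
t: 6.87
eef_pos: [0.6083, 0.1414, 0.1128]
ee_rot: [3.141, 0.0, 2.997]
force: [0.3, -0.4, -3.3]
width: 0.0079
gripper_force: 35.0
```

```bash
for i in 1; do :; done
python3 -m crank '[{"dx":0,"dy":0,"dz":-0.001,"twist":0,"grip":-1},{"dx":0,"dy":0,"dz":-0.001,"twist":0,"grip":-1},{"dx":0,"dy":0,"dz":-0.001,"twist":0,"grip":-1},{"dx":0,"dy":0,"dz":-0.001,"twist":0,"grip":-1},{"dx":0,"dy":0,"dz":-0.001,"twist":0,"grip":-1}]'
python3 -m crank '[{"dx":0,"dy":0,"dz":-0.001,"twist":0,"grip":-1},{"dx":0,"dy":0,"dz":-0.001,"twist":0,"grip":-1},{"dx":0,"dy":0,"dz":-0.001,"twist":0,"grip":-1},{"dx":0,"dy":0,"dz":-0.001,"twist":0,"grip":-1},{"dx":0,"dy":0,"dz":-0.001,"twist":0,"grip":-1}]'
```

```text
t: 7.28
eef_pos: [0.6082, 0.1413, 0.1116]
ee_rot: [3.142, 0.0, 2.997]
force: [-0.4, -0.4, -4.4]
width: 0.0075
gripper_force: 35.0
t: 7.7
eef_pos: [0.6083, 0.1414, 0.1107]
ee_rot: [3.141, 0.0, 2.997]
force: [-0.1, 1.2, -1.1]
width: 0.008
gripper_force: 35.0
```

```bash
python3 -m crank '[{"dx":0,"dy":0,"dz":-0.0007,"twist":0,"grip":-1},{"dx":0,"dy":0,"dz":-0.0007,"twist":0,"grip":-1},{"dx":0,"dy":0,"dz":-0.0007,"twist":0,"grip":-1},{"dx":0,"dy":0,"dz":-0.0007,"twist":0,"grip":-1},{"dx":0,"dy":0,"dz":-0.0007,"twist":0,"grip":-1}]'
python3 -m crank '[{"dx":0,"dy":0,"dz":0,"twist":0,"grip":-0.78},{"dx":0,"dy":0,"dz":0,"twist":0,"grip":-0.75},{"dx":0,"dy":0,"dz":0,"twist":0,"grip":-0.72},{"dx":0,"dy":0,"dz":0,"twist":0,"grip":-0.7},{"dx":0,"dy":0,"dz":0,"twist":0,"grip":-0.7}]'
```

```text
t: 8.12
eef_pos: [0.6084, 0.1414, 0.1106]
ee_rot: [3.141, 0.001, 2.997]
force: [-3.0, 0.8, 5.2]
width: 0.0077
gripper_force: 35.0
t: 8.53
eef_pos: [0.6082, 0.1413, 0.1097]
ee_rot: [-3.141, -0.0, 2.997]
force: [0.3, -0.2, -0.3]
width: 0.0129
gripper_force: 0.0
```

```bash
python3 -m crank '[{"dx":0,"dy":0,"dz":0.002,"twist":0,"grip":-0.65},{"dx":0.0003,"dy":0.002,"dz":0.002,"twist":0,"grip":-0.61},{"dx":0.0006,"dy":0.004,"dz":0.002,"twist":0,"grip":-0.61},{"dx":0.0009,"dy":0.006,"dz":0.002,"twist":0,"grip":-0.61},{"dx":0.0012,"dy":0.008,"dz":0.002,"twist":0,"grip":-0.61}]'
python3 -m crank '[{"dx":0.0003,"dy":0.002,"dz":0,"twist":0,"grip":-0.61},{"dx":0.0006,"dy":0.004,"dz":0,"twist":0,"grip":-0.61},{"dx":0.0009,"dy":0.006,"dz":0,"twist":0,"grip":-0.61},{"dx":0.0012,"dy":0.008,"dz":0,"twist":0,"grip":-0.61},{"dx":0.0015,"dy":0.01,"dz":0,"twist":0,"grip":-0.61}]'
python3 - <<'E'
from h import *
import cv2
b=arm.grab_frame("side")[:,:,::-1]
cv2.imwrite("pics/m2.png",cv2.resize(b[190:340,250:400],None,fx=4,fy=4,interpolation=cv2.INTER_CUBIC))
E
```

```text
t: 8.95
eef_pos: [0.6094, 0.1496, 0.1118]
ee_rot: [3.142, 0.0, 2.997]
force: [0.2, -0.8, 0.1]
width: 0.0169
gripper_force: 0.1
t: 9.37
eef_pos: [0.6109, 0.1596, 0.1118]
ee_rot: [3.142, -0.0, 2.997]
force: [0.9, 0.3, 0.0]
width: 0.0169
gripper_force: 0.0
```

View pics/m2.png

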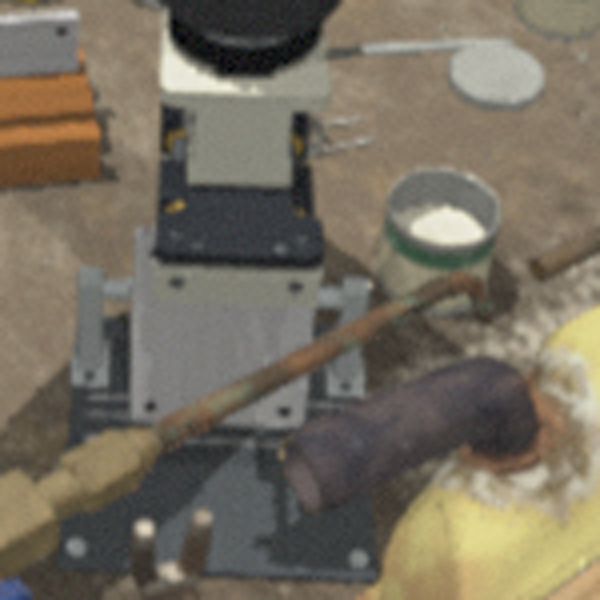

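The plate is tilting between the fingers and its foot has stayed at the middle line: lower-left corner at (131,416) and right at about (308,427). I'll continue.

```bash
python3 -m crank '[{"dx":0.0003,"dy":0.002,"dz":0,"twist":0,"grip":-0.61},{"dx":0.0006,"dy":0.004,"dz":0,"twist":0,"grip":-0.61},{"dx":0.0009,"dy":0.006,"dz":0,"twist":0,"grip":-0.61},{"dx":0.0012,"dy":0.008,"dz":0,"twist":0,"grip":-0.61},{"dx":0.0015,"dy":0.01,"dz":0,"twist":0,"grip":-0.61}]'
python3 -m crank '[{"dx":0.0003,"dy":0.002,"dz":0,"twist":0,"grip":-0.6},{"dx":0.0006,"dy":0.004,"dz":0,"twist":0,"grip":-0.6},{"dx":0.0009,"dy":0.006,"dz":0,"twist":0,"grip":-0.58},{"dx":0.0012,"dy":0.008,"dz":0,"twist":0,"grip":-0.58},{"dx":0.0015,"dy":0.01,"dz":0,"twist":0,"grip":-0.58}]'
python3 -m crank '[{"dx":0.0003,"dy":0.002,"dz":0,"twist":0,"grip":-0.58},{"dx":0.0006,"dy":0.004,"dz":0,"twist":0,"grip":-0.56},{"dx":0.0009,"dy":0.006,"dz":0,"twist":0,"grip":-0.56},{"dx":0.0012,"dy":0.008,"dz":0,"twist":0,"grip":-0.54},{"dx":0.0015,"dy":0.009,"dz":0,"twist":0,"grip":-0.54}]'
python3 - <<'E'
from h import *
import cv2
b=arm.grab_frame("side")[:,:,::-1]
cv2.imwrite("pics/m3.png",cv2.resize(b[190:340,250:400],None,fx=4,fy=4,interpolation=cv2.INTER_CUBIC))
E
```

```text
t: 9.83
eef_pos: [0.6124, 0.1695, 0.1119]
ee_rot: [-3.142, -0.0, 2.997]
force: [-0.2, -0.0, -0.3]
width: 0.0169
gripper_force: 0.1
t: 10.25
eef_pos: [0.6139, 0.1796, 0.1119]
ee_rot: [3.142, 0.0, 2.997]
force: [0.4, 0.4, -0.2]
width: 0.0185
gripper_force: 0.2
t: 10.67
eef_pos: [0.6154, 0.1885, 0.1119]
ee_rot: [-3.141, 0.0, 2.997]
force: [-0.5, 0.1, -0.9]
width: 0.0202
gripper_force: 0.0
```

View pics/m3.png

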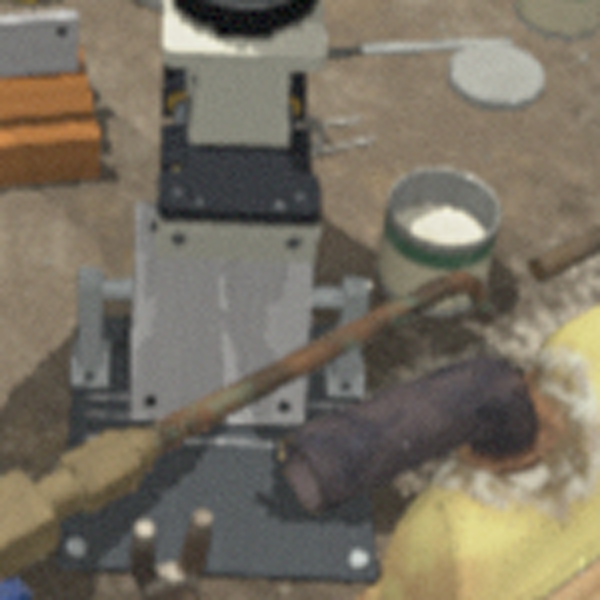

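The foot is unmoved and the plate is leaning at about 24°. I'll move it the last bit, then open and lift out.

```bash
python3 -m crank '[{"dx":0.0001,"dy":0.001,"dz":0,"twist":0,"grip":-0.52},{"dx":0.0002,"dy":0.002,"dz":0,"twist":0,"grip":-0.5},{"dx":0.0003,"dy":0.003,"dz":0,"twist":0,"grip":-0.45},{"dx":0.0004,"dy":0.003,"dz":0,"twist":0,"grip":-0.4},{"dx":0.0004,"dy":0.003,"dz":0,"twist":0,"grip":-0.3}]'
python3 -m crank '[{"dx":0,"dy":0,"dz":0,"twist":0,"grip":-0.2},{"dx":0,"dy":0,"dz":0.005,"twist":0,"grip":-0.1},{"dx":0,"dy":0,"dz":0.015,"twist":0,"grip":-0.1},{"dx":0,"dy":0,"dz":0.04,"twist":0,"grip":-0.1},{"dx":0,"dy":0,"dz":0.07,"twist":0,"grip":-0.1}]'
python3 -m crank '[{"dx":0,"dy":0.02,"dz":0.03,"twist":7,"grip":0.2},{"dx":-0.02,"dy":0.04,"dz":0.06,"twist":14,"grip":0.4},{"dx":-0.05,"dy":0.06,"dz":0.06,"twist":21,"grip":0.4},{"dx":-0.08,"dy":0.08,"dz":0.06,"twist":28,"grip":0.4},{"dx":-0.11,"dy":0.08,"dz":0.06,"twist":35,"grip":0.4}]'
python3 - <<'E'
from h import *
import cv2
a=arm.grab_frame("top")[:,:,::-1];b=arm.grab_frame("side")[:,:,::-1];print(arm.get_state()["eef_pos"])
f=lambda i:cv2.resize(i,(400,400),interpolation=cv2.INTER_CUBIC)
cv2.imwrite("pics/m4.png",np.hstack([f(a[130:260,290:420]),f(b[190:350,240:400])]))
E
```

```text
t: 11.13
eef_pos: [0.6158, 0.1913, 0.1118]
ee_rot: [-3.142, -0.0, 2.997]
force: [0.3, -0.3, -1.0]
width: 0.0285
gripper_force: 0.0
t: 11.55
eef_pos: [0.6148, 0.1908, 0.1817]
ee_rot: [-3.14, -0.003, 2.997]
force: [0.4, -0.1, 0.4]
width: 0.0396
gripper_force: 0.0
t: 11.97
eef_pos: [0.505, 0.2739, 0.2431]
ee_rot: [3.141, 0.002, -2.668]
force: [-0.8, 0.7, -0.1]
width: 0.0604
gripper_force: 0.0
[0.50263099 0.27193085 0.24383959]
```

View pics/m4.png

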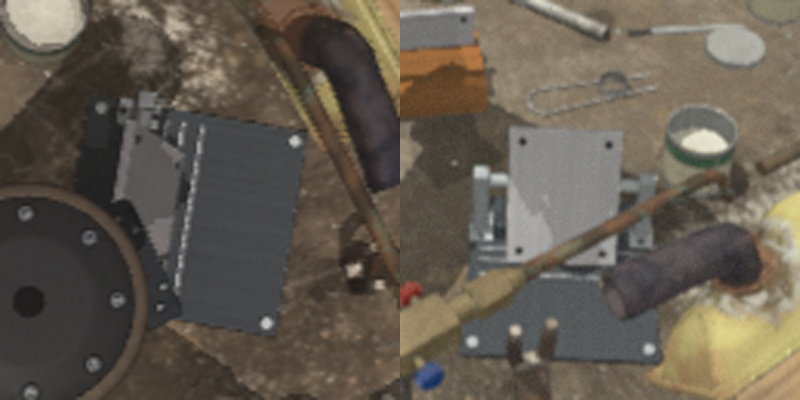

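The plate stands by itself on the rail. In the side panel its lower front corners are at (509,261) and (620,268). The torch tube runs (290,40)→(395,245) in the top panel and (715,178)→(515,278) in the side panel. Next I'll compute where the foot and the torch are.

Run:
```python
from h import *
np.set_printoptions(precision=4,suppress=True)
sp=lambda p:((p[0]-400)*.4+240,p[1]*.4+190)
tp=lambda p:(290+p[0]*.325,130+p[1]*.325)
A,B=[atz("side",sp(p),.0094) for p in[(508.5,261.5),(620,268)]];print(A,B,(A+B)/2)
L=np.array([.608,.1435]);rx=np.array([.1444,.9895]);ry=np.array([-.9895,.1444])
for q in(A,B,(A+B)/2):print("rel line",(q[:2]-L)@rx,(q[:2]-L)@ry)
# torch line: intersect top plane with side rays
o,d1=ray("top",tp((290,40)));_,d2=ray("top",tp((395,245)));n=np.cross(d1,d2)
for p in[(715,178),(660,205),(600,236),(515,278)]:
    q,d=ray("side",sp(p));X=q+d*((o-q)@n)/(d@n);print("torch",X,"rack",(X[:2]-[.6064,.1318])@rx,(X[:2]-[.6064,.1318])@ry)
for t,s in[((385,185),(618,300))]:
    X,e=tri(tp(t),sp(s));print("elbow",X,e,(X[:2]-[.6064,.1318])@rx,(X[:2]-[.6064,.1318])@ry)
s=arm.get_state();print(s["q"],s["ee_rot"])
```

```text
[0.5598 0.1435 0.0094] [0.6601 0.1264 0.0094] [0.6099 0.1349 0.0094]
rel line -0.007004018710480773 0.0477183716043226
rel line -0.009388266923957982 -0.05400074929606855
rel line -0.008196142817219386 -0.0031411888458729165
torch [0.7105 0.0735 0.177 ] rack -0.0426291904048684 -0.1114542991012446
torch [0.6611 0.0483 0.1789] rack -0.07474184272172917 -0.0661863974924114
torch [0.6106 0.0221 0.1795] rack -0.10793430073133853 -0.019972637326636216
torch [ 0.5443 -0.0118  0.1818] rack -0.15102954339962815 0.04070517747564553
elbow [ 0.621  -0.0022  0.135 ] 0.001959191568054693 -0.13050330124774465 -0.03375184480600598
[ 0.8377  0.1772 -0.1959 -0.0008 -1.1958 -1.9343] [ 3.1402  0.0016 -2.6677]
```

The lower edge is on the line (front edge −8 mm, ideal −7.3). The torch at z≈0.18 crosses near the rack's −x side. To keep the 193 mm gripper body clear of it I'll grip the chock 26 mm toward its plate end, with about 6° of skew and 12 mm offset along the plate's foot. That leaves about 12 mm of clearance.

```bash
python3 -m crank '[{"dx":-0.02,"dy":0.005,"dz":0,"twist":7,"grip":0.4},{"dx":-0.04,"dy":0.01,"dz":0,"twist":14,"grip":0.4},{"dx":-0.06,"dy":0.015,"dz":0,"twist":21,"grip":0.4},{"dx":-0.08,"dy":0.02,"dz":0,"twist":28,"grip":0.4},{"dx":-0.1,"dy":0.025,"dz":0,"twist":35,"grip":0.4}]'
python3 -m crank '[{"dx":-0.005,"dy":0,"dz":0,"twist":7,"grip":0.4},{"dx":-0.01,"dy":0,"dz":-0.02,"twist":14,"grip":0.4},{"dx":-0.01,"dy":0,"dz":-0.05,"twist":21,"grip":0.4},{"dx":-0.01,"dy":0,"dz":-0.08,"twist":27.3,"grip":0.4},{"dx":-0.01,"dy":0,"dz":-0.1,"twist":27.3,"grip":0.4}]'
python3 -m crank '[{"dx":0,"dy":0,"dz":0,"twist":0,"grip":0.4},{"dx":0,"dy":0,"dz":0,"twist":0,"grip":0.4},{"dx":0,"dy":0,"dz":0,"twist":0,"grip":0.4},{"dx":0,"dy":0,"dz":0,"twist":0,"grip":0.4},{"dx":0,"dy":0,"dz":0,"twist":0,"grip":0.4}]'
```

```text
t: 12.48
eef_pos: [0.4054, 0.2964, 0.2429]
ee_rot: [-3.141, 0.001, -2.06]
force: [0.5, 0.5, 0.0]
width: 0.0613
gripper_force: 0.0
t: 12.9
eef_pos: [0.3955, 0.2959, 0.1407]
ee_rot: [3.141, 0.0, -1.582]
force: [-0.7, -0.4, -0.7]
width: 0.0612
gripper_force: 0.0
t: 13.32
eef_pos: [0.3965, 0.2971, 0.1434]
ee_rot: [-3.14, 0.002, -1.588]
force: [-0.2, 0.3, -0.5]
width: 0.0611
gripper_force: 0.0
```

```bash
python3 -m crank '[{"dx":-0.0045,"dy":0.002,"dz":-0.02,"twist":0.5,"grip":0.4},{"dx":-0.0045,"dy":0.002,"dz":-0.045,"twist":0.5,"grip":0.4},{"dx":-0.0045,"dy":0.002,"dz":-0.07,"twist":0.5,"grip":0.4},{"dx":-0.0045,"dy":0.002,"dz":-0.09,"twist":0.5,"grip":0.4},{"dx":-0.0045,"dy":0.002,"dz":-0.105,"twist":0.5,"grip":0.4}]'
python3 -m crank '[{"dx":0,"dy":0,"dz":0,"twist":0,"grip":0.1},{"dx":0,"dy":0,"dz":0,"twist":0,"grip":-0.05},{"dx":0,"dy":0,"dz":0,"twist":0,"grip":-0.15},{"dx":0,"dy":0,"dz":0,"twist":0,"grip":-0.5},{"dx":0,"dy":0,"dz":0,"twist":0,"grip":-0.5}]' 25
python3 -m crank '[{"dx":0,"dy":0,"dz":0,"twist":0,"grip":-0.5},{"dx":0,"dy":0,"dz":0,"twist":0,"grip":-0.5},{"dx":0,"dy":0,"dz":0,"twist":0,"grip":-0.5},{"dx":0,"dy":0,"dz":0,"twist":0,"grip":-0.5},{"dx":0,"dy":0,"dz":0,"twist":0,"grip":-0.5}]'
```

```text
t: 13.73
eef_pos: [0.3913, 0.2983, 0.0362]
ee_rot: [-3.142, 0.0, -1.58]
force: [0.7, 0.0, 1.3]
width: 0.061
gripper_force: 0.0
t: 14.15
eef_pos: [0.3918, 0.2991, 0.0381]
ee_rot: [-3.14, 0.002, -1.579]
force: [-1.0, 0.0, 1.4]
width: 0.0339
gripper_force: 25.4
t: 14.57
eef_pos: [0.3918, 0.2991, 0.0381]
ee_rot: [-3.14, 0.002, -1.579]
force: [-2.1, -0.9, 7.9]
width: 0.0339
gripper_force: 24.9
```

```bash
python3 -m crank '[{"dx":0,"dy":0,"dz":0.02,"twist":0,"grip":-0.5},{"dx":0,"dy":0,"dz":0.05,"twist":0,"grip":-0.5},{"dx":0,"dy":0,"dz":0.085,"twist":0,"grip":-0.5},{"dx":0,"dy":0,"dz":0.12,"twist":0,"grip":-0.5},{"dx":0,"dy":0,"dz":0.16,"twist":0,"grip":-0.5}]'
python3 -m crank '[{"dx":0.025,"dy":-0.02,"dz":0.01,"twist":-1,"grip":-0.5},{"dx":0.055,"dy":-0.045,"dz":0.02,"twist":-2,"grip":-0.5},{"dx":0.085,"dy":-0.07,"dz":0.02,"twist":-2,"grip":-0.5},{"dx":0.11,"dy":-0.095,"dz":0.02,"twist":-2,"grip":-0.5},{"dx":0.14,"dy":-0.12,"dz":0.02,"twist":-2,"grip":-0.5}]'
python3 -m crank '[{"dx":0.025,"dy":-0.02,"dz":0,"twist":0,"grip":-0.5},{"dx":0.045,"dy":-0.04,"dz":0,"twist":0,"grip":-0.5},{"dx":0.06,"dy":-0.057,"dz":0,"twist":0,"grip":-0.5},{"dx":0.06,"dy":-0.057,"dz":0,"twist":0,"grip":-0.5},{"dx":0.06,"dy":-0.057,"dz":0,"twist":0,"grip":-0.5}]'
```

```text
t: 14.98
eef_pos: [0.3905, 0.2974, 0.198]
ee_rot: [3.14, -0.001, -1.579]
force: [0.4, 2.1, -1.5]
width: 0.0336
gripper_force: 24.9
t: 15.4
eef_pos: [0.5318, 0.177, 0.2176]
ee_rot: [-3.141, 0.001, -1.614]
force: [0.1, 0.7, -1.2]
width: 0.0341
gripper_force: 24.9
t: 15.82
eef_pos: [0.5915, 0.1201, 0.2164]
ee_rot: [3.141, -0.0, -1.617]
force: [-0.5, 0.1, -1.3]
width: 0.0337
gripper_force: 24.9
```

```bash
python3 -m crank '[{"dx":0,"dy":0,"dz":-0.03,"twist":0,"grip":-0.5},{"dx":0,"dy":0,"dz":-0.06,"twist":0,"grip":-0.5},{"dx":0,"dy":0,"dz":-0.085,"twist":0,"grip":-0.5},{"dx":0,"dy":0,"dz":-0.1,"twist":0,"grip":-0.5},{"dx":0,"dy":0,"dz":-0.11,"twist":0,"grip":-0.5}]'
python3 -m crank '[{"dx":0,"dy":0,"dz":-0.015,"twist":0,"grip":-0.5},{"dx":0,"dy":0,"dz":-0.03,"twist":0,"grip":-0.5},{"dx":0,"dy":0,"dz":-0.04,"twist":0,"grip":-0.5},{"dx":0,"dy":0,"dz":-0.047,"twist":0,"grip":-0.5},{"dx":0,"dy":0,"dz":-0.05,"twist":0,"grip":-0.5}]'
python3 - <<'E'
from h import *
import cv2
b=arm.grab_frame("side")[:,:,::-1];s=arm.get_state();print(s["eef_pos"],s["force"])
cv2.imwrite("pics/m5.png",cv2.resize(b[190:340,240:390],None,fx=4,fy=4,interpolation=cv2.INTER_CUBIC))
E
```

```text
t: 16.23
eef_pos: [0.5896, 0.1216, 0.105]
ee_rot: [3.139, -0.001, -1.613]
force: [-0.0, 0.5, -0.6]
width: 0.0338
gripper_force: 24.9
t: 16.65
eef_pos: [0.5909, 0.1216, 0.0563]
ee_rot: [3.141, -0.0, -1.614]
force: [-0.5, 0.4, -0.9]
width: 0.034
gripper_force: 24.9
[0.59096384 0.12149046 0.05626516] [-1.56237639  0.37218989 -1.77989634]
```

View pics/m5.png

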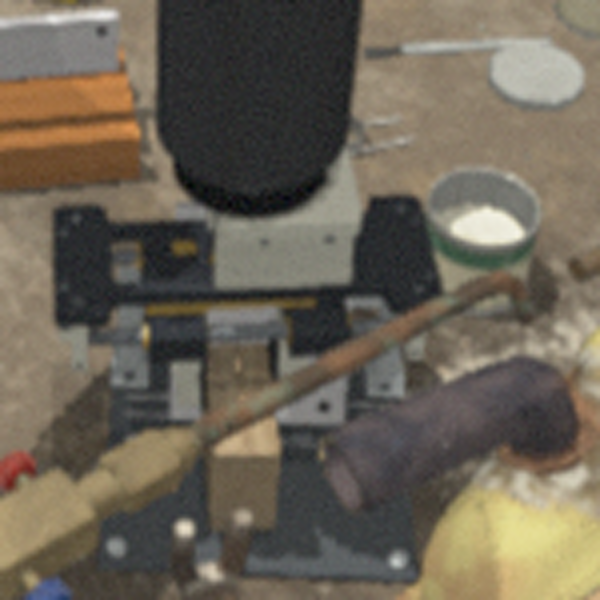

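The chock hangs in front of the plate's foot (front face at about (245,480)) and is clear of the torch. I'll lower it the rest of the way.

```bash
python3 -m crank '[{"dx":0,"dy":0,"dz":-0.003,"twist":0,"grip":-0.5},{"dx":0,"dy":0,"dz":-0.006,"twist":0,"grip":-0.5},{"dx":0,"dy":0,"dz":-0.009,"twist":0,"grip":-0.5},{"dx":0,"dy":0,"dz":-0.0105,"twist":0,"grip":-0.5},{"dx":0,"dy":0,"dz":-0.0105,"twist":0,"grip":-0.5}]'
python3 -m crank '[{"dx":0,"dy":0,"dz":-0.001,"twist":0,"grip":-0.5},{"dx":0,"dy":0,"dz":-0.001,"twist":0,"grip":-0.5},{"dx":0,"dy":0,"dz":-0.001,"twist":0,"grip":-0.5},{"dx":0,"dy":0,"dz":-0.001,"twist":0,"grip":-0.5},{"dx":0,"dy":0,"dz":-0.001,"twist":0,"grip":-0.5}]'
```

```text
t: 17.12
eef_pos: [0.5912, 0.1212, 0.0462]
ee_rot: [3.141, -0.0, -1.614]
force: [-0.8, -0.4, -1.0]
width: 0.034
gripper_force: 24.9
t: 17.53
eef_pos: [0.5914, 0.1214, 0.0455]
ee_rot: [-3.141, 0.0, -1.614]
force: [-0.1, -0.7, -1.0]
width: 0.0338
gripper_force: 24.9
```

```bash
python3 -m crank '[{"dx":0.0001,"dy":0.0005,"dz":-0.0005,"twist":0,"grip":-0.5},{"dx":0.0002,"dy":0.001,"dz":-0.0005,"twist":0,"grip":-0.5},{"dx":0.0002,"dy":0.001,"dz":-0.0005,"twist":0,"grip":-0.5},{"dx":0.0002,"dy":0.001,"dz":-0.0005,"twist":0,"grip":-0.5},{"dx":0.0002,"dy":0.001,"dz":-0.0005,"twist":0,"grip":-0.5}]'
python3 -m crank '[{"dx":0.0001,"dy":0.0005,"dz":0,"twist":0,"grip":-0.5},{"dx":0.0001,"dy":0.001,"dz":0,"twist":0,"grip":-0.5},{"dx":0.0001,"dy":0.001,"dz":0,"twist":0,"grip":-0.5},{"dx":0.0001,"dy":0.001,"dz":0,"twist":0,"grip":-0.5},{"dx":0.0001,"dy":0.001,"dz":0,"twist":0,"grip":-0.5}]'
```

```text
t: 17.95
eef_pos: [0.5915, 0.1223, 0.0448]
ee_rot: [3.142, -0.0, -1.614]
force: [0.1, -0.4, 0.1]
width: 0.0335
gripper_force: 24.9
t: 18.37
eef_pos: [0.5916, 0.1233, 0.0448]
ee_rot: [3.142, -0.0, -1.614]
force: [-0.5, 0.0, -0.8]
width: 0.0337
gripper_force: 24.9
```

```bash
python3 -m crank '[{"dx":0.0001,"dy":0.0005,"dz":0,"twist":0,"grip":-0.5},{"dx":0.0001,"dy":0.001,"dz":0,"twist":0,"grip":-0.5},{"dx":0.0001,"dy":0.001,"dz":0,"twist":0,"grip":-0.5},{"dx":0.0001,"dy":0.001,"dz":0,"twist":0,"grip":-0.5},{"dx":0.0001,"dy":0.001,"dz":0,"twist":0,"grip":-0.5}]'
python3 -m crank '[{"dx":0.0001,"dy":0.0005,"dz":0,"twist":0,"grip":-0.5},{"dx":0.0001,"dy":0.001,"dz":0,"twist":0,"grip":-0.5},{"dx":0.0001,"dy":0.001,"dz":0,"twist":0,"grip":-0.5},{"dx":0.0001,"dy":0.001,"dz":0,"twist":0,"grip":-0.5},{"dx":0.0001,"dy":0.001,"dz":0,"twist":0,"grip":-0.5}]'
```

```text
t: 18.78
eef_pos: [0.5917, 0.1243, 0.0449]
ee_rot: [-3.142, 0.0, -1.614]
force: [0.1, 0.1, -0.9]
width: 0.0338
gripper_force: 24.9
t: 19.2
eef_pos: [0.5918, 0.1253, 0.0449]
ee_rot: [3.142, -0.0, -1.614]
force: [-0.7, -0.2, 0.1]
width: 0.0338
gripper_force: 24.9
```

Estimated centre distance is now about 44 mm (limit 49), so the end is at or within a millimetre of the foot. I'll set it down and release.

```bash
python3 -m crank '[{"dx":0,"dy":0,"dz":-0.0005,"twist":0,"grip":-0.5},{"dx":0,"dy":0,"dz":-0.001,"twist":0,"grip":-0.5},{"dx":0,"dy":0,"dz":-0.001,"twist":0,"grip":-0.5},{"dx":0,"dy":0,"dz":-0.001,"twist":0,"grip":-0.5},{"dx":0,"dy":0,"dz":-0.001,"twist":0,"grip":-0.5}]'
python3 -m crank '[{"dx":0,"dy":0,"dz":0,"twist":0,"grip":-0.18},{"dx":0,"dy":0,"dz":0,"twist":0,"grip":-0.1},{"dx":0,"dy":0,"dz":0,"twist":0,"grip":0},{"dx":0,"dy":0,"dz":0,"twist":0,"grip":0.05},{"dx":0,"dy":0,"dz":0,"twist":0,"grip":0.1}]'
python3 -m crank '[{"dx":0,"dy":0,"dz":0.02,"twist":0,"grip":0.1},{"dx":0,"dy":0,"dz":0.05,"twist":0,"grip":0.1},{"dx":0,"dy":0,"dz":0.09,"twist":0,"grip":0.1},{"dx":0,"dy":0,"dz":0.13,"twist":0,"grip":0.1},{"dx":0,"dy":0,"dz":0.17,"twist":0,"grip":0.1}]'
python3 -m crank '[{"dx":-0.03,"dy":0.02,"dz":0.02,"twist":0,"grip":0.1},{"dx":-0.06,"dy":0.04,"dz":0.04,"twist":0,"grip":0.1},{"dx":-0.09,"dy":0.065,"dz":0.04,"twist":0,"grip":0.1},{"dx":-0.12,"dy":0.09,"dz":0.04,"twist":0,"grip":0.1},{"dx":-0.14,"dy":0.125,"dz":0.04,"twist":0,"grip":0.1}]'
python3 -m crank '[{"dx":0,"dy":0.04,"dz":0,"twist":0,"grip":0.1},{"dx":0,"dy":0.08,"dz":0,"twist":0,"grip":0.1},{"dx":0,"dy":0.12,"dz":0,"twist":0,"grip":0.1},{"dx":0,"dy":0.15,"dz":0,"twist":0,"grip":0.1},{"dx":0,"dy":0.15,"dz":0,"twist":0,"grip":0.1}]'
python3 - <<'E'
from h import *
import cv2
a=arm.grab_frame("top")[:,:,::-1];b=arm.grab_frame("side")[:,:,::-1];print(arm.get_state()["eef_pos"])
f=lambda i:cv2.resize(i,(400,400),interpolation=cv2.INTER_CUBIC)
cv2.imwrite("pics/m6.png",np.hstack([f(a[150:250,300:400]),f(b[190:350,240:400])]))
E
```

```text
t: 19.62
eef_pos: [0.5919, 0.1253, 0.0441]
ee_rot: [-3.141, 0.0, -1.614]
force: [-1.5, 0.3, 3.7]
width: 0.0341
gripper_force: 24.9
t: 20.03
eef_pos: [0.5918, 0.1253, 0.0437]
ee_rot: [3.141, -0.0, -1.614]
force: [-0.7, -0.6, 0.8]
width: 0.0467
gripper_force: 0.0
t: 20.45
eef_pos: [0.5914, 0.1251, 0.2156]
ee_rot: [3.141, -0.0, -1.614]
force: [0.8, 0.0, 1.1]
width: 0.0483
gripper_force: 0.0
t: 20.87
eef_pos: [0.4494, 0.2499, 0.2549]
ee_rot: [-3.141, 0.002, -1.615]
force: [1.1, 1.4, -0.0]
width: 0.0478
gripper_force: 0.0
t: 21.28
eef_pos: [0.4514, 0.4052, 0.2527]
ee_rot: [3.141, -0.0, -1.611]
force: [0.0, -0.5, 0.1]
width: 0.0479
gripper_force: 0.0
[0.45128201 0.40132811 0.25288705]
```

View pics/m6.png

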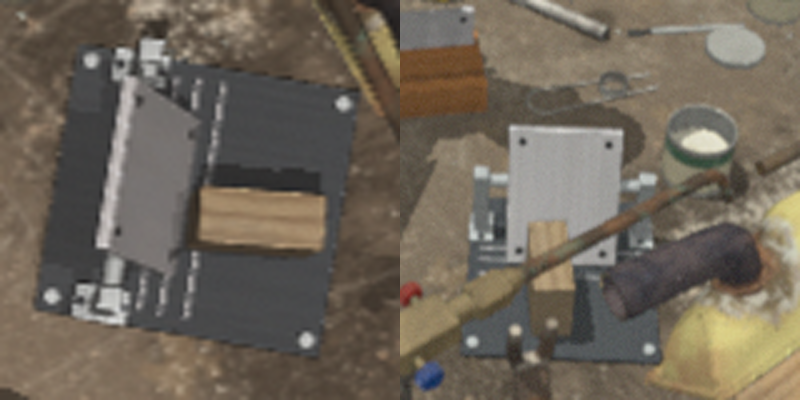

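The chock stands end-on at the foot. Its top face corners in the left panel are (202,188), (326,197), (324,250) and (196,240), and the plate's lower front corners there are (200,118) and (167,273). I'll check the distance.

Run:
```python
from h import *
np.set_printoptions(precision=4,suppress=True)
tp=lambda p:((p[0]+.5)*.25-.5+300,(p[1]+.5)*.25-.5+150)
sp=lambda p:((p[0]-400)*.4+240,p[1]*.4+190)
K=np.array([atz("top",tp(p),.07) for p in[(202,188),(326,197),(324,250),(196,240)]]);k=K.mean(0);print("chock",k,K)
F=np.array([atz("top",tp(p),.0094) for p in[(200,118),(167,273)]]);G=np.array([atz("side",sp(p),.0094) for p in[(508.5,261.5),(620,268)]])
rx=np.array([.1444,.9895])
for f in(F,G):
    o=f.mean(0)[:2]+rx*.0036;print(f.mean(0),"dist",np.linalg.norm(k[:2]-o),"rel",(f.mean(0)[:2]-[.608,.1435])@rx)
K2=np.array([atz("side",sp(p),.07) for p in[(529,222),(568,222),(575,289),(531,290)]]);print(K2.mean(0))
s=arm.get_state();print(s["t"])
```

```text
chock [0.5897 0.1011 0.07  ] [[0.6071 0.137  0.07  ]
 [0.6037 0.0632 0.07  ]
 [0.572  0.0641 0.07  ]
 [0.576  0.1401 0.07  ]]
[0.6085 0.1411 0.0094] dist 0.04770266073642653 rel -0.0022557490701755264
[0.6099 0.1349 0.0094] dist 0.042757806442570975 rel -0.008196142817219386
[0.5897 0.098  0.07  ]
21.3833
```

The two views put the centre distance between 43 and 48 mm, which suggests a gap of 0–3 mm. I have time, so I'll re-grip at the same pose and push the block about 2.5 mm closer.

```bash
python3 -m crank '[{"dx":0,"dy":-0.04,"dz":0,"twist":0,"grip":0.15},{"dx":0,"dy":-0.08,"dz":0,"twist":0,"grip":0.15},{"dx":0,"dy":-0.12,"dz":0,"twist":0,"grip":0.15},{"dx":0,"dy":-0.15,"dz":0,"twist":0,"grip":0.15},{"dx":0,"dy":-0.15,"dz":0,"twist":0,"grip":0.15}]' 15
python3 -m crank '[{"dx":0.03,"dy":-0.03,"dz":0,"twist":0,"grip":0.15},{"dx":0.06,"dy":-0.06,"dz":-0.01,"twist":0,"grip":0.15},{"dx":0.09,"dy":-0.09,"dz":-0.02,"twist":0,"grip":0.15},{"dx":0.12,"dy":-0.11,"dz":-0.03,"twist":0,"grip":0.15},{"dx":0.14,"dy":-0.125,"dz":-0.04,"twist":0,"grip":0.15}]'
python3 -m crank '[{"dx":0,"dy":0,"dz":0,"twist":0,"grip":0.15},{"dx":0,"dy":0,"dz":0,"twist":0,"grip":0.15},{"dx":0,"dy":0,"dz":0,"twist":0,"grip":0.15},{"dx":0,"dy":0,"dz":0,"twist":0,"grip":0.15},{"dx":0,"dy":0,"dz":0,"twist":0,"grip":0.15}]'
```

```text
t: 21.8
eef_pos: [0.4509, 0.2448, 0.2547]
ee_rot: [-3.141, 0.0, -1.617]
force: [0.5, 0.2, 0.1]
width: 0.0503
gripper_force: 0.0
t: 22.22
eef_pos: [0.5937, 0.1222, 0.2137]
ee_rot: [-3.141, 0.0, -1.616]
force: [-0.1, 0.6, -0.2]
width: 0.0506
gripper_force: 0.0
t: 22.63
eef_pos: [0.5913, 0.126, 0.2149]
ee_rot: [-3.14, 0.001, -1.613]
force: [0.4, -0.1, -0.2]
width: 0.0502
gripper_force: 0.0
```

```bash
python3 -m crank '[{"dx":0,"dy":-0.001,"dz":-0.035,"twist":0,"grip":0.15},{"dx":0,"dy":-0.001,"dz":-0.07,"twist":0,"grip":0.15},{"dx":0,"dy":-0.001,"dz":-0.105,"twist":0,"grip":0.15},{"dx":0,"dy":-0.001,"dz":-0.14,"twist":0,"grip":0.15},{"dx":0,"dy":-0.001,"dz":-0.169,"twist":0,"grip":0.15}]'
python3 -m crank '[{"dx":0,"dy":0,"dz":0,"twist":0,"grip":0},{"dx":0,"dy":0,"dz":0,"twist":0,"grip":-0.1},{"dx":0,"dy":0,"dz":0,"twist":0,"grip":-0.15},{"dx":0,"dy":0,"dz":0,"twist":0,"grip":-0.2},{"dx":0,"dy":0,"dz":0,"twist":0,"grip":-0.4}]' 15
python3 -m crank '[{"dx":0,"dy":0,"dz":0,"twist":0,"grip":-0.4},{"dx":0,"dy":0.0005,"dz":0,"twist":0,"grip":-0.4},{"dx":0.0001,"dy":0.001,"dz":0,"twist":0,"grip":-0.4},{"dx":0.0001,"dy":0.001,"dz":0,"twist":0,"grip":-0.4},{"dx":0.0001,"dy":0.001,"dz":0,"twist":0,"grip":-0.4}]'
python3 -m crank '[{"dx":0,"dy":0.0003,"dz":0,"twist":0,"grip":-0.4},{"dx":0,"dy":0.0006,"dz":0,"twist":0,"grip":-0.4},{"dx":0.0001,"dy":0.001,"dz":0,"twist":0,"grip":-0.4},{"dx":0.0002,"dy":0.0015,"dz":0,"twist":0,"grip":-0.4},{"dx":0.0002,"dy":0.0015,"dz":0,"twist":0,"grip":-0.4}]'
```

```text
t: 23.05
eef_pos: [0.5908, 0.1251, 0.0436]
ee_rot: [-3.141, 0.0, -1.613]
force: [0.6, -0.8, -0.1]
width: 0.0503
gripper_force: 0.0
t: 23.47
eef_pos: [0.593, 0.1252, 0.0473]
ee_rot: [-3.138, 0.002, -1.614]
force: [-2.0, 1.5, 5.7]
width: 0.0342
gripper_force: 14.9
t: 23.88
eef_pos: [0.5927, 0.1254, 0.0471]
ee_rot: [-3.139, 0.001, -1.614]
force: [-2.0, -1.3, 6.9]
width: 0.0343
gripper_force: 15.0
t: 24.3
eef_pos: [0.5924, 0.1261, 0.047]
ee_rot: [-3.14, -0.0, -1.614]
force: [-2.7, -4.6, 7.8]
width: 0.0342
gripper_force: 15.0
```

```bash
python3 -m crank '[{"dx":0,"dy":0,"dz":0.001,"twist":0,"grip":-0.4},{"dx":0,"dy":0,"dz":0.0015,"twist":0,"grip":-0.4},{"dx":0,"dy":0,"dz":0.0015,"twist":0,"grip":-0.4},{"dx":0,"dy":0,"dz":0.0015,"twist":0,"grip":-0.4},{"dx":0,"dy":0,"dz":0.0015,"twist":0,"grip":-0.4}]'
python3 -m crank '[{"dx":0,"dy":0,"dz":0.0005,"twist":0,"grip":-0.4},{"dx":0,"dy":0,"dz":0.001,"twist":0,"grip":-0.4},{"dx":0,"dy":0,"dz":0.001,"twist":0,"grip":-0.4},{"dx":0,"dy":0,"dz":0.001,"twist":0,"grip":-0.4},{"dx":0,"dy":0,"dz":0.001,"twist":0,"grip":-0.4}]'
```

```text
t: 24.72
eef_pos: [0.5924, 0.1269, 0.047]
ee_rot: [-3.141, 0.0, -1.614]
force: [-1.4, -1.2, 5.7]
width: 0.0338
gripper_force: 15.0
t: 25.13
eef_pos: [0.5919, 0.1269, 0.0471]
ee_rot: [3.141, -0.0, -1.614]
force: [-0.2, 0.2, -1.0]
width: 0.034
gripper_force: 15.0
```

```bash
python3 -m crank '[{"dx":0.0001,"dy":0.0004,"dz":0,"twist":0,"grip":-0.4},{"dx":0.0001,"dy":0.0008,"dz":0,"twist":0,"grip":-0.4},{"dx":0.0001,"dy":0.001,"dz":0,"twist":0,"grip":-0.4},{"dx":0.0001,"dy":0.001,"dz":0,"twist":0,"grip":-0.4},{"dx":0.0001,"dy":0.001,"dz":0,"twist":0,"grip":-0.4}]'
python3 - <<'E'
from station import arm
import numpy as np
f=[]
for i in range(4): arm.grab_frame("side"); f.append(arm.get_state()["force"])
print(np.mean(f,0))
E
python3 -m crank '[{"dx":0,"dy":0.0003,"dz":0,"twist":0,"grip":-0.4},{"dx":0,"dy":0.0006,"dz":0,"twist":0,"grip":-0.4},{"dx":0,"dy":0.0006,"dz":0,"twist":0,"grip":-0.4},{"dx":0,"dy":0.0006,"dz":0,"twist":0,"grip":-0.4},{"dx":0,"dy":0.0006,"dz":0,"twist":0,"grip":-0.4}]'
python3 - <<'E'
from station import arm
import numpy as np
f=[]
for i in range(4): arm.grab_frame("side"); f.append(arm.get_state()["force"])
print(np.mean(f,0),arm.get_state()["eef_pos"])
E
```

```text
t: 25.55
eef_pos: [0.592, 0.1276, 0.0472]
ee_rot: [3.141, -0.0, -1.614]
force: [0.3, -2.9, -2.0]
width: 0.0342
gripper_force: 15.0
[-0.46405778 -2.62989183 -1.22464356]
t: 26.17
eef_pos: [0.592, 0.1282, 0.0473]
ee_rot: [3.141, -0.0, -1.614]
force: [-0.7, -3.5, -1.1]
width: 0.0335
gripper_force: 15.0
[-0.80586544 -3.92705565 -1.45963919] [0.59199072 0.12832682 0.04727006]
```

Contact with the foot is confirmed by a steady −2.6 to −3.9 N. I'll relax the push, release and retreat.

```bash
python3 -m crank '[{"dx":0,"dy":-0.0005,"dz":-0.0005,"twist":0,"grip":-0.4},{"dx":0,"dy":-0.001,"dz":-0.001,"twist":0,"grip":-0.4},{"dx":0,"dy":-0.001,"dz":-0.001,"twist":0,"grip":-0.4},{"dx":0,"dy":-0.001,"dz":-0.001,"twist":0,"grip":-0.4},{"dx":0,"dy":-0.001,"dz":-0.001,"twist":0,"grip":-0.4}]'
python3 -m crank '[{"dx":0,"dy":0,"dz":0,"twist":0,"grip":-0.18},{"dx":0,"dy":0,"dz":0,"twist":0,"grip":-0.1},{"dx":0,"dy":0,"dz":0,"twist":0,"grip":0},{"dx":0,"dy":0,"dz":0,"twist":0,"grip":0.05},{"dx":0,"dy":0,"dz":0,"twist":0,"grip":0.1}]'
python3 -m crank '[{"dx":0,"dy":0,"dz":0.02,"twist":0,"grip":0.1},{"dx":0,"dy":0,"dz":0.05,"twist":0,"grip":0.1},{"dx":0,"dy":0,"dz":0.09,"twist":0,"grip":0.1},{"dx":0,"dy":0,"dz":0.13,"twist":0,"grip":0.1},{"dx":0,"dy":0,"dz":0.17,"twist":0,"grip":0.1}]'
python3 -m crank '[{"dx":-0.03,"dy":0.02,"dz":0.02,"twist":0,"grip":0.1},{"dx":-0.06,"dy":0.04,"dz":0.04,"twist":0,"grip":0.1},{"dx":-0.09,"dy":0.065,"dz":0.04,"twist":0,"grip":0.1},{"dx":-0.12,"dy":0.09,"dz":0.04,"twist":0,"grip":0.1},{"dx":-0.14,"dy":0.125,"dz":0.04,"twist":0,"grip":0.1}]'
python3 -m crank '[{"dx":0,"dy":0.04,"dz":0,"twist":0,"grip":0.1},{"dx":0,"dy":0.08,"dz":0,"twist":0,"grip":0.1},{"dx":0,"dy":0.12,"dz":0,"twist":0,"grip":0.1},{"dx":0,"dy":0.15,"dz":0,"twist":0,"grip":0.1},{"dx":0,"dy":0.15,"dz":0,"twist":0,"grip":0.1}]'
python3 - <<'E'
from h import *
import cv2
a=arm.grab_frame("top")[:,:,::-1];b=arm.grab_frame("side")[:,:,::-1]
f=lambda i:cv2.resize(i,(400,400),interpolation=cv2.INTER_CUBIC)
cv2.imwrite("pics/m7.png",np.hstack([f(a[150:250,300:400]),f(b[190:350,240:400])]))
E
```

```text
t: 26.78
eef_pos: [0.5922, 0.1279, 0.047]
ee_rot: [-3.141, 0.001, -1.614]
force: [-5.5, -1.4, 5.2]
width: 0.034
gripper_force: 15.0
t: 27.2
eef_pos: [0.5925, 0.1277, 0.0464]
ee_rot: [-3.141, 0.0, -1.614]
force: [-0.4, 0.5, -0.7]
width: 0.0469
gripper_force: 0.0
t: 27.62
eef_pos: [0.592, 0.1273, 0.2182]
ee_rot: [3.142, -0.0, -1.614]
force: [1.7, 0.6, -0.5]
width: 0.0479
gripper_force: 0.0
t: 28.03
eef_pos: [0.45, 0.2522, 0.2574]
ee_rot: [-3.141, 0.002, -1.615]
force: [1.7, 1.0, -0.3]
width: 0.0481
gripper_force: 0.0
t: 28.45
eef_pos: [0.4518, 0.4074, 0.2552]
ee_rot: [-3.142, 0.0, -1.611]
force: [-0.7, -0.3, -0.6]
width: 0.0482
gripper_force: 0.0
```

View pics/m7.png

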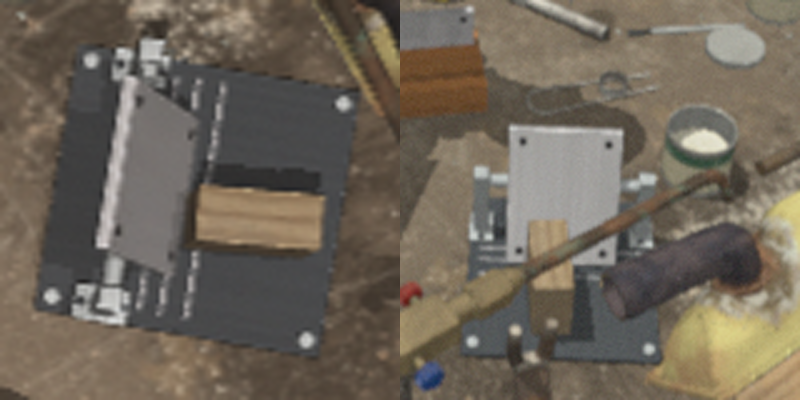

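The plate leans in place unmoved. The block's end now meets the foot (top-panel top face at x 196–323), and the bystanders are untouched, so I'm handing in.

```bash
python3 -c "
from station import arm
print(arm.job_done())"
```

```text
the job is handed in; nothing more can be done
None
```

I handed the job in at about 28.6 s; no verdict came back. In the last pictures the tall plate leans by itself on the rail with its foot on the middle line. The block stands end-on against the foot, skewed about 6° and 12 mm off its middle to keep the gripper clear of the torch, and the short plate and bystanders show no sign of having moved.

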